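# Rebuild a dry-block heater: seat and latch its block, offer up the hood to the hinge

### The job

Put the dry-block heater back together: lower the metal block with the twelve small holes into the heater's well until it is fully home, let go of it, and swing the deck latch fully over it. Then take the washed hood out of the draining rack by its tab and bring it upright, hollow side towards the well, to the hinge at the back of the heater, so that its knuckle sits between the two fixed knuckles with the holes in line, ready for a colleague to push the pin through. Finish while still holding it lined up there in the gripper, with its weight off the heater, and leave everything else on the bench where it is.

Things in the scene. Friction and masses are not known exactly. Their poses are not given: they have to be found in the camera images.
- heater: Dry-block heater, a white box fixed to the bench. Origin on the bench straight under the middle of its well; x to its back (away from the keypad), y to its left, z up. It spans x = -120 to +85, y = -85 to +85 mm, top deck at z = 85 mm. The well is a pocket 78 (x) x 54 (y) mm, 30 mm deep, its mouth widened by a 4 mm 45-degree lead-in all round.
- well (a point): Middle of the floor of the well, 55 mm above the bench. A seated block's underside rests here and its top then stands 16 mm above the deck.
- tube_block: Aluminium block 74 (x) x 50 (y) x 46 (z) mm, about 0.36 kg, standing on the bench; twelve small holes (9 mm, 3 rows of 4) in its top. Origin at the middle of its underside. Fits the well with its x along the heater's, either way round. Gripped across its 50 mm width, tips at most 14 mm below its top, the fingertips stay clear of the deck when it is home.
- spare_block: The other block, same outside size, with four large holes (19 mm) in its top; a bystander, to be left alone. Origin at the middle of its underside.
- latch (a joint): Angle of the latch, rad: 0 = shut, a hard stop, the arm pointing to the heater's +x over the front of the seated block; grows as it opens clockwise seen from above (towards the heater's -y), up to 1.75. Starts open, 1.35 to 1.7. It stays where it is left; about 1.5 N at the knob moves it.
- latch_knob (a point): Centre of the flat top of the latch's round upright knob, 12 mm in diameter and 18 mm tall, 28 mm out from the pivot. Its top is 42 mm above the deck; the flat arm under it (14 mm wide, 41 mm long) lies 18 to 24 mm above the deck, so it passes 2 mm over a seated block.
- latch_pivot (a point): On the latch's vertical pivot axis, at the upper side of the arm, 24 mm above the deck and 65 mm in front (heater -x) of the middle of the well.
- hood: Grey plastic hood, about 0.19 kg, standing upright in the draining rack. Origin in the middle of its knuckle's bore; y along the bore, z up to the tab, x to its closed back, hollow side to -x. Knuckle: steel tube at the very bottom, 14 mm outside, 8 mm bore, 27 mm long. Above it a leaf 60 mm wide (y) at z = 11 to 13 mm, then the hood: z = 13 to 137, x = -10 to +36, y = -55 to +55 mm.
- hood_tab (a point): Middle of the hood's tab, a flat lug 12 mm thick (hood x), 54 mm wide (y) and 30 mm tall (z = 137 to 167 mm), at x = 17, y = 0, z = 152 mm in the hood's frame, about over the hood's centre of mass. Grip it across its thickness from above; the hood below it is wider.
- hood_back (a point): Point on the outside of the hood's closed back, at x = 36, y = 0, z = 20 mm in the hood's frame.
- rack: White draining rack fixed to the bench, 200 (x) x 140 (y) mm. Origin at the middle of its underside. The hood stands in its middle bay, axes parallel to the rack's, its foot (hood z = 13 mm) on rails 30 mm above the bench, between pegs 85 mm high with 2 mm play front and back. Lift it straight up 75 mm or more to clear the pegs.
- hinge (a point): Middle of the hinge line, 97 mm above the bench, 58 mm behind the middle of the well; axes as the heater's, y along the line. Two fixed knuckles (14 mm outside, 8 mm bore, 20 mm long) stand on it, 33 mm apart; the deck is 12 mm below it. The hood's origin belongs here, y along y. Let down too far, the hood's leaf rests on the fixed knuckles 4 mm too low. The pin is 5 mm thick.
- pin_tray: Small steel tray 50 x 110 x 14 mm behind the heater to its right, a bystander. Origin at the middle of its underside.
- hinge_pin: Steel hinge pin, 5 mm thick, 78 mm long, lying in the tray; a bystander, left for the colleague. Origin near its middle.
- screwdriver: Screwdriver 170 mm long, lying to the right of the blocks; a bystander.
- wash_bottle: Wash bottle with blue top, 62 mm in diameter, about 180 mm tall; a bystander. Origin at the middle of its underside.
- beaker: Glass beaker, 68 mm in diameter, 85 mm tall; a bystander. Origin at the middle of its underside.
- amber_bottle: Amber glass bottle, 62 mm in diameter, 125 mm tall; a bystander. Origin at the middle of its underside.
- jar: White jar, 54 mm in diameter, 55 mm tall; a bystander. Origin at the middle of its underside.

How it is judged:
On the way, in this order (a step that is already met when the one before it is completed fails the run):
1. the twelve-hole block is fully home in the well and let go (x of tube_block in the frame of heater between -0.004 and 0.004 m and y of tube_block in the frame of heater between -0.004 and 0.004 m and z of tube_block in the frame of heater below 0.058 m and angle between tube_block's own z axis and vertical below 0.06 rad and contact force between the fingers and tube_block below 0.1 N), for 0.2 s.
2. the latch is swung fully over the seated block (x of tube_block in the frame of heater between -0.004 and 0.004 m and y of tube_block in the frame of heater between -0.004 and 0.004 m and z of tube_block in the frame of heater below 0.058 m and angle between tube_block's own z axis and vertical below 0.06 rad and value of joint latch below 0.12 rad), for 0.2 s.
At the end, for the whole second after the job is handed in: Block home in the well (3 mm depth, 4 mm sideways), latch within 0.12 rad of shut; hood held still by the fingers, bore within 2.5 mm of the hinge line in height and fore-aft, 5 mm along it, 0.06 rad parallel, upright within 0.26 rad, hollow side to the well, under 1.5 N on the heater (all of step 2 and x of hood in the frame of hinge between -0.0025 and 0.0025 m and z of hood in the frame of hinge between -0.0025 and 0.0025 m and y of hood in the frame of hinge between -0.005 and 0.005 m and angle between the y axis of hood and the y axis of hinge, either way round below 0.06 rad and angle between hood's own z axis and vertical below 0.26 rad and x of hood_back in the frame of hinge above 0.015 m and linear speed of hood below 0.02 m/s and contact force between the fingers and hood above 1 N and contact force between hood and heater below 1.5 N); the arm keeps its last pose, push and grip.
It fails at once if a bystander is moved by more than 40 mm (distance of any of spare_block, pin_tray, hinge_pin, screwdriver, wash_bottle, beaker, amber_bottle, jar from where it was at the start of the episode above 0.04 m).
It also fails if it takes over 67 s, if anything falls off the work surface, if the arm or the gripper's body presses on something with over 40 N, if the wrist force passes 120 N, or if a joint passes its speed limit or range.

### The arm

A 6-joint arm with a two-finger parallel gripper is mounted at the origin on the work surface. World frame = base frame: x ahead of the robot, y to its left, z up, the work surface at z = 0. Lengths are in m, angles in rad, forces in N, time in s.
With the tool pointing down it reaches from about 0.25 to 0.775 m from the base axis. Payload 4 kg.
Tool frame: the origin (TCP) lies where the fingers leave the gripper's body, on its centre line; the fingertips stand 97 mm ahead of it and the grasp point (between the pads) lies 78 mm ahead of it; z points along the fingers, y is the direction in which the jaws open and shut (so a half turn about z gives the same grasp; the last joint's range is limited). The gripper opens to 94 mm and grips with 3 to 60 N. Pads are 16 mm wide; open, the fingers measure 119 mm over their backs; the gripper's body (75 mm by 177 mm) begins 78 mm behind the grasp point.
Start: joints at [-1.386, 0.087, 1.371, -0, 1.684, -0.103], TCP at [0.156, -0.527, 0.303] pointing down, gripper open.
Joint ranges: [-3.1, 3.1], [-0.76, 2.03], [0.27, 2.55], [-1.08, 4.22], [0.17, 2.65], [-2.57, 2.57]. Speed limits (rad/s): [2.79, 2.79, 3.14, 3.14, 3.14, 3.14].

### API

Orientations are given as a rotation vector (axis times angle).
In Python, from bench import manip, vision, workorder gives the robot as it stands.
- The arm moves only by the tool servo_tool, never from a script. Its argument "motion" is one flat list of numbers, 5 for each row, row after row: the shift along the tool's x, y, z in mm, then the turn about the tool's z in degrees, then the finger opening in mm, from 0 to 94. A call has 1 to 10 rows; each row is the pose to reach, as a shift and turn from the pose commanded when the call began, along the tool's axes at that moment; what a row does not reach only later rows make up. A row lasts 1/8 s, in which the tool goes at most 62.5 mm and 10.7 degrees, less where a joint would pass 70% of its speed; a pose out of reach is approached as far as the arm can. A call with a gripper value outside its range is refused whole. The fingers move at their own pace and stop on an object; "newtons" is the grip in N (left out, the last holds). Time passes only in rows, so rows that repeat a pose let the fingers close. It gives the time, the measured TCP pose, the force and the opening at its end, in the units of the state.
- manip.sense(): the state, without advancing time (a new reading comes with each control period).
- vision.snapshot(name): name is "scene" or "side" or "wrist"; returns the picture (420x560x3 uint8, blue, green, red); there is no depth.
- vision.camera_params(name): a dict with "K" (3x3 intrinsics, pixels), "k1" (the pictures are not rectified: a ray, as slopes to the right and down, at radius r is drawn at 1 + k1 r^2 times it, then the intrinsics apply), "origin" and "orientation" of the camera in the world. Camera axes: x right, y down, z forward; pixel columns grow to the right and rows downward; lengths in m; the calibration is good to about 2 mm. A picture is of the moment at which its call begins: read the wrist's pose just before it. camera_params takes no time and is no camera call; for the wrist camera it gives the pose at the moment of the call.
- workorder.job_done(): hands the job in, once; it reports no verdict.
The state is a dict: "clock": time; "joint_positions": joint angles; "dq": joint speeds; "tau": joint torques, N m; "ee_pos": TCP position; "ee_rot": TCP orientation; "contact_force": force on the tool from outside, world axes, zero at the start; "wrist_torque": the same for the moment, N m; "width": opening from 0.0 (shut) to 1.0 (fully open).
Only numpy, scipy, OpenCV 4.12 (cv2) and the standard library are available. Lean on these libraries where they do the work, as an engineer would, in place of code of your own. Each camera call takes 0.05 s, during which the arm holds its last target. There are 200 camera calls.

## Working session

There is one attempt and no reset: what is moved stays moved. The work goes in short steps, Python scripts to look and compute and a tool call to move; the robot and the scene stay as the last step left them, time stands still between calls to the robot, and variables do not carry over. Pictures are saved under pics/ and viewed, about 8 in all and at most 12, crops included, and the job is handed in when it is done.

Besides the shell and the picture viewer there is one more tool, called after "Call:" by a JSON object that holds its "op" and its "data". servo_tool: Moves the arm, as the interface text tells. Its arguments: {"type":"object","properties":{"motion":{"type":"array","items":{"type":"number"}},"newtons":{"type":"number"}},"required":["motion"]}

```bash
mkdir -p pics; ls; cat > h.py <<'E'
import numpy as np, cv2
from scipy.spatial.transform import Rotation as R
from bench import manip, vision, workorder
def cam(n):
    p=vision.camera_params(n); o=np.array(p["orientation"],float)
    M=o if o.shape==(3,3) else R.from_rotvec(o).as_matrix()
    return np.array(p["K"]),p["k1"],np.array(p["origin"]),M
def ray(c,uv):
    K,k1,o,M=c; d=(np.asarray(uv,float)-K[:2,2])/[K[0,0],K[1,1]]
    x=d.copy()
    for _ in range(30): x=d/(1+k1*(x@x))
    v=M@np.r_[x,1]; return o,v/np.linalg.norm(v)
def onz(c,uv,z):
    o,v=ray(c,uv); return o+v*(z-o[2])/v[2]
def proj(c,P):
    K,k1,o,M=c; q=M.T@(np.asarray(P)-o); x=q[:2]/q[2]; x=x*(1+k1*(x@x)); return x*[K[0,0],K[1,1]]+K[:2,2]
def tri(*cu):
    A=np.zeros((3,3));b=np.zeros(3);L=[ray(c,u) for c,u in cu]
    for o,v in L: P=np.eye(3)-np.outer(v,v);A+=P;b+=P@o
    X=np.linalg.solve(A,b); return X,[np.linalg.norm((np.eye(3)-np.outer(v,v))@(X-o))*1e3 for o,v in L]
E
python3 - <<'E'
from h import *
print(manip.sense())
for n in("scene","side","wrist"):
    c=cam(n); print(n,vision.camera_params(n)); cv2.imwrite(f"pics/{n}0.png",vision.snapshot(n))
E
```

```text
pics
{'clock': 0.0, 'joint_positions': array([-1.38608786e+00,  8.79137310e-02,  1.37224122e+00, -9.67477564e-06,
        1.68359962e+00, -1.03082405e-01]), 'dq': array([-2.36711492e-05,  1.32214627e-03,  4.36941754e-04, -6.96635684e-05,
        7.34853855e-04,  7.61302766e-04]), 'tau': array([ 5.21096536e-04, -3.40175521e+01, -3.02429402e+01,  7.16915075e-02,
        3.29190481e-02, -1.51957752e-04]), 'ee_pos': array([ 0.1560486 , -0.52704257,  0.30153313]), 'ee_rot': array([-3.10698682e+00, -4.50191028e-01,  1.53544280e-04]), 'contact_force': array([-0.34610169, -0.56710996, -0.6741157 ]), 'wrist_torque': array([-0.01173217,  0.0124558 ,  0.02260057]), 'width': 0.9970770699452771}
scene {'K': array([[432.57834838,   0.        , 276.60596787],
       [  0.        , 432.57834838, 210.74058461],
       [  0.        ,   0.        ,   1.        ]]), 'k1': -0.051974390818260094, 'origin': array([ 0.98806503, -0.47878621,  0.91435693]), 'orientation': array([-2.35582488, -0.93800605,  0.30487783])}
side {'K': array([[523.17517535,   0.        , 285.73889829],
       [  0.        , 523.17517535, 208.05032021],
       [  0.        ,   0.        ,   1.        ]]), 'k1': -0.14373929647695355, 'origin': array([-0.24205368, -0.96380538,  1.06409541]), 'orientation': array([-2.11609036,  0.80456618, -0.40073607])}
wrist {'K': array([[326.93490454,   0.        , 278.75440849],
       [  0.        , 326.93490454, 208.73025076],
       [  0.        ,   0.        ,   1.        ]]), 'k1': 0.004873796979562085, 'origin': array([ 0.23407147, -0.50495512,  0.3832376 ]), 'orientation': array([ 2.33001448, -1.73917371, -0.24756324])}
```

```bash
python3 -c "
import cv2,numpy as np
a=[cv2.imread(f'pics/{n}0.png') for n in('scene','side')]
cv2.imwrite('pics/both.png',cv2.resize(a[0],(800,600)));cv2.imwrite('pics/sideb.png',cv2.resize(a[1],(800,600)))"
```

```text
(no output)
```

View pics/both.png

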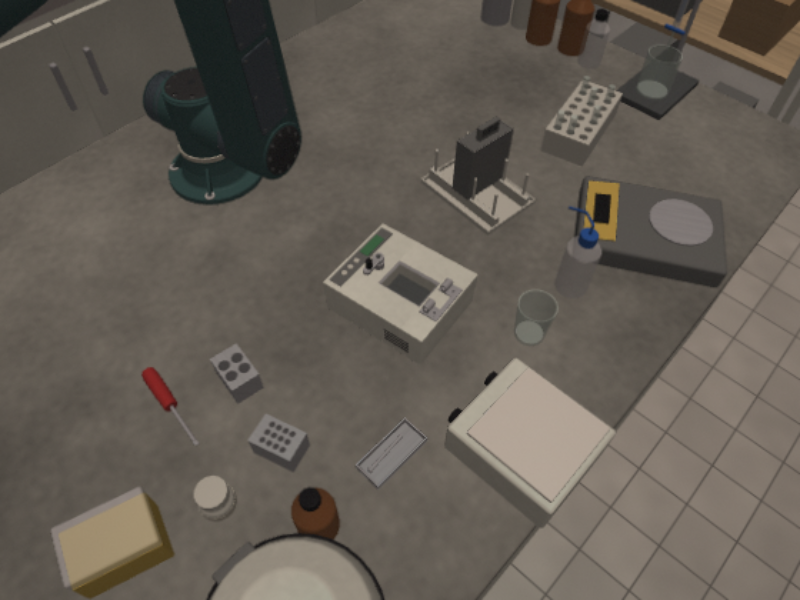

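View pics/sideb.png

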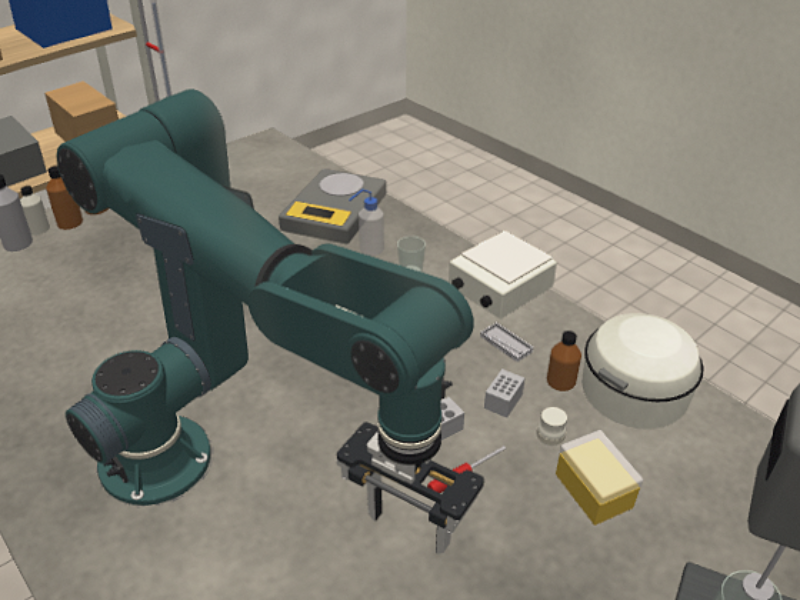

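The scene view (800 px wide) shows the twelve-hole block at (278,438), the spare at (236,370), the heater well at (410,284), the latch knob at (368,264), the hood tab at (488,130) and the jar at (213,497). The side view shows the block at (505,390), with the heater hidden by the arm.

```bash
python3 - <<'E'
from h import *
c=cam("scene");s=cam("side")
f=lambda u,z:print(u,z,onz(c,np.array(u)*.7,z).round(4))
print(tri((c,np.array((278,437))*.7),(s,np.array((508,385))*.7)))
for u in [(278,437),(236,367)]: f(u,.046)
for u in [(266,417),(307,437),(291,459),(250,440)]: f(u,.046)
for u in [(383,226),(477,276),(424,342),(325,280)]: f(u,.085)
for u in [(410,262),(441,282),(413,306),(381,284)]: f(u,.085)
f((368,262),.127);f((446,283),.097);f((428,305),.097)
f((488,126),.184); 
f((422,181),.01);f((490,229),.01);f((534,198),.01)
f((213,490),.055);f((400,450),.01)
print(manip.sense()['ee_pos'],R.from_rotvec(manip.sense()['ee_rot']).as_matrix().round(3), c[3].round(3))
w=cam("wrist");print(w[2],w[3].round(3))
E
```

```text
(array([ 0.59706808, -0.32232748,  0.04145589]), [np.float64(2.9003440186398426), np.float64(2.9003440186398803)])
(278, 437) 0.046 [ 0.5978 -0.3204  0.046 ]
(236, 367) 0.046 [ 0.4552 -0.2884  0.046 ]
(266, 417) 0.046 [ 0.5592 -0.3117  0.046 ]
(307, 437) 0.046 [ 0.6295 -0.2902  0.046 ]
(291, 459) 0.046 [ 0.6383 -0.3298  0.046 ]
(250, 440) 0.046 [ 0.571  -0.3527  0.046 ]
(383, 226) 0.085 [0.4379 0.0732 0.085 ]
(477, 276) 0.085 [0.6364 0.1002 0.085 ]
(424, 342) 0.085 [ 0.6597 -0.0624  0.085 ]
(325, 280) 0.085 [ 0.4534 -0.0853  0.085 ]
(410, 262) 0.085 [0.5317 0.044  0.085 ]
(441, 282) 0.085 [0.6001 0.0477 0.085 ]
(413, 306) 0.085 [ 0.5994 -0.0224  0.085 ]
(381, 284) 0.085 [ 0.5289 -0.0257  0.085 ]
(368, 262) 0.127 [ 0.5043 -0.0304  0.127 ]
(446, 283) 0.097 [0.6132 0.0443 0.097 ]
(428, 305) 0.097 [ 0.6215 -0.0106  0.097 ]
(488, 126) 0.184 [0.4683 0.3251 0.184 ]
(422, 181) 0.01 [0.3575 0.2737 0.01  ]
(490, 229) 0.01 [0.5481 0.2639 0.01  ]
(534, 198) 0.01 [0.5603 0.3966 0.01  ]
(213, 490) 0.055 [ 0.5968 -0.4388  0.055 ]
(400, 450) 0.01 [ 0.735  -0.1977  0.01  ]
[ 0.15607242 -0.52714564  0.30179525] [[ 0.959  0.284 -0.   ]
 [ 0.284 -0.959  0.002]
 [ 0.    -0.002 -1.   ]] [[ 0.727  0.555 -0.405]
 [ 0.687 -0.585  0.431]
 [ 0.002 -0.592 -0.806]]
[ 0.23407615 -0.5049782   0.38338443] [[ 0.284 -0.921 -0.266]
 [-0.959 -0.273 -0.077]
 [-0.001  0.277 -0.961]]
```

Call:
{"op": "servo_tool", "data": {"motion": [48,-7,8,0,94,97,-14,16,0,94,145,-21,24,0,94,194,-28,32,0,94,242,-35,40,0,94,290,-42,48,0,94,339,-50,56,0,94,387,-57,64,0,94,435,-64,72,0,94,484,-71,80,0,94], "newtons": 30}}

```text
clock: 1.4
ee_pos: [0.6013, -0.3211, 0.2218]
ee_rot: [-3.109, -0.45, 0.001]
contact_force: [0.4, -1.1, 0.7]
width: 1.005
```

Call:
{"op": "servo_tool", "data": {"motion": [0,0,0,0,94,0,0,0,0,94]}}

```text
clock: 1.65
ee_pos: [0.5997, -0.322, 0.2221]
ee_rot: [-3.109, -0.451, 0.002]
contact_force: [-0.7, -0.4, 0.1]
width: 0.999
```

```bash
python3 - <<'E'
from h import *
import pickle
st=manip.sense();w=cam("wrist");im=vision.snapshot("wrist");cv2.imwrite("pics/w1.png",im)
s=cam("scene");cs=vision.snapshot("side");cv2.imwrite("pics/side1.png",cs)
pickle.dump((w,st),open("w1.pkl","wb"));print(st['clock'],st['ee_pos'],st['ee_rot'],st['contact_force'])
cv2.imwrite("pics/w1s.png",np.hstack([cv2.resize(im,(400,300)),cv2.resize(cs,(400,300))]))
E
```

```text
1.65 [ 0.59965937 -0.32202455  0.22210836] [-3.10883966e+00 -4.50818125e-01  2.34664746e-03] [-0.7300799  -0.37271585  0.07696487]
```

View pics/w1.png

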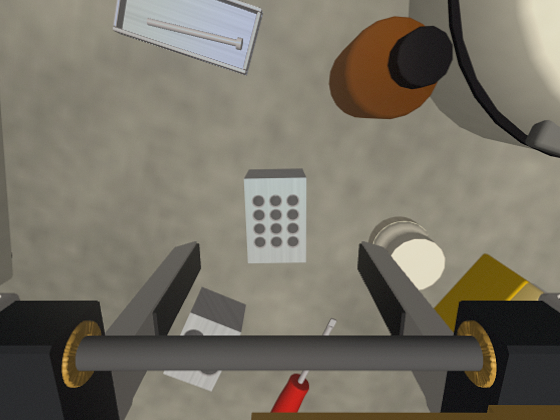

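The wrist picture shows the block's top face at about (245,178) to (307,262) with 12 holes, between the open fingers. The spare block at (210,335) and the jar at (415,260) are clear of the finger path.

```bash
cat >> h.py <<'E'
def rect(im,box,lo,hi=255):
    x0,y0,x1,y1=box;g=cv2.cvtColor(im,cv2.COLOR_BGR2GRAY)[y0:y1,x0:x1]
    m=cv2.morphologyEx(cv2.inRange(g,lo,hi),cv2.MORPH_CLOSE,np.ones((15,15),np.uint8))
    m=cv2.morphologyEx(m,cv2.MORPH_OPEN,np.ones((3,3),np.uint8))
    k=max(cv2.findContours(m,cv2.RETR_EXTERNAL,cv2.CHAIN_APPROX_NONE)[0],key=cv2.contourArea)
    return cv2.boxPoints(cv2.minAreaRect(k))+[x0,y0]
E
python3 - <<'E'
from h import *
import pickle
w,st=pickle.load(open("w1.pkl","rb"))
im=cv2.imread("pics/w1.png");g=cv2.cvtColor(im,cv2.COLOR_BGR2GRAY)
print(g[220,230:260],g[165:182,275],g[200,310])
b=rect(im,(225,160,325,285),165);print(b)
P=np.array([onz(w,q,.046) for q in b]);print(P.round(4),P.mean(0))
e=[P[(i+1)%4]-P[i] for i in range(4)];print([ (np.linalg.norm(v).round(4),np.degrees(np.arctan2(v[1],v[0])).round(1)) for v in e])
c0=b.mean(0);print(tri((w,c0),(cam("scene"),np.array((278.5,438))*.7),(cam("side"),np.array((508,385))*.7)))
g=cv2.imread("pics/scene0.png");
r=R.from_rotvec(st['ee_rot']).as_matrix();print("tool d mm",(r.T@(P.mean(0)-st['ee_pos'])*1e3).round(1),np.degrees(np.arctan2(r[1,0],r[0,0])))
E
```

```text
[140 141 141 142 140 142 142 141 139 139 140 141 140 141 138 150 178 180
 180 182 182 180 182 184 176 167 158 149 142 144] [136 139 137 133 100  90  95  95  97  95  96  94  94 172 192 188 188] 140
[[244.         178.        ]
 [304.99999237 178.        ]
 [304.99999237 261.99998474]
 [244.         261.99998474]]
[[ 0.6228 -0.287   0.046 ]
 [ 0.6366 -0.3337  0.046 ]
 [ 0.5668 -0.3561  0.046 ]
 [ 0.5519 -0.3058  0.046 ]] [ 0.59452765 -0.3206783   0.046     ]
[(np.float64(0.0487), np.float64(-73.5)), (np.float64(0.0733), np.float64(-162.2)), (np.float64(0.0525), np.float64(106.5)), (np.float64(0.0733), np.float64(14.8))]
(array([ 0.5966488 , -0.32181695,  0.04097663]), [np.float64(2.570737620381437), np.float64(1.939830170428506), np.float64(3.3994488492107755)])
tool d mm [ -4.3  -2.7 176.1] 16.502106136944192
```

Call:
{"op": "servo_tool", "data": {"motion": [-4,-2.5,30,-1.7,94,-4,-2.5,60,-1.7,94,-4,-2.5,80,-1.7,94,-4,-2.5,91,-1.7,94,-4,-2.5,91,-1.7,94,-4,-2.5,91,-1.7,40,-4,-2.5,91,-1.7,40,-4,-2.5,91,-1.7,40,-4,-2.5,91,-1.7,40,-4,-2.5,91,-1.7,40], "newtons": 40}}

```text
clock: 3.0
ee_pos: [0.5955, -0.3206, 0.1318]
ee_rot: [-3.102, -0.497, -0.0]
contact_force: [-0.0, 0.4, 0.2]
width: 0.527
```

Call:
{"op": "servo_tool", "data": {"motion": [0,0,0,0,40,0,0,0,0,40,0,0,-50,0,40,0,0,-100,0,40,0,0,-130,0,40,0,0,-130,0,40]}}

```text
clock: 3.75
ee_pos: [0.5962, -0.3212, 0.2643]
ee_rot: [3.098, 0.496, 0.006]
contact_force: [-0.2, 0.1, -5.6]
width: 0.53
```

Call:
{"op": "servo_tool", "data": {"motion": [0,-30,-25,0,40,-1,-70,-50,0,40,-3,-110,-56,2,40,-5,-150,-56,4,40,-7,-190,-56,6,40,-9,-230,-56,8,40,-11,-270,-56,10,40,-13,-310,-56,11,40,-14,-335,-56,11,40,-14,-342,-56,11,40]}}

```text
clock: 5.0
ee_pos: [0.4743, 0.001, 0.3148]
ee_rot: [-3.135, -0.2, 0.007]
contact_force: [-0.2, 0.1, -2.9]
width: 0.532
```

Call:
{"op": "servo_tool", "data": {"motion": [0,0,0,0,40,0,0,0,0,40,0,0,0,0,40]}}

```text
clock: 5.38
ee_pos: [0.4757, -0.0009, 0.3174]
ee_rot: [3.135, 0.195, -0.001]
contact_force: [0.4, 0.4, -4.4]
width: 0.528
```

```bash
python3 - <<'E'
from h import *
import pickle
st=manip.sense();w=cam("wrist");im=vision.snapshot("wrist");cv2.imwrite("pics/w2.png",im)
cv2.imwrite("pics/scene2.png",vision.snapshot("scene"))
pickle.dump((w,st),open("w2.pkl","wb"));print(st['clock'],st['ee_pos'],st['ee_rot'],st['contact_force'],st['width'])
E
```

```text
5.375 [ 0.47574715 -0.00093707  0.31735055] [ 3.13529371e+00  1.94861133e-01 -7.05948185e-04] [ 0.43356035  0.39193183 -4.39507958] 0.527589897209395
```

View pics/w2.png

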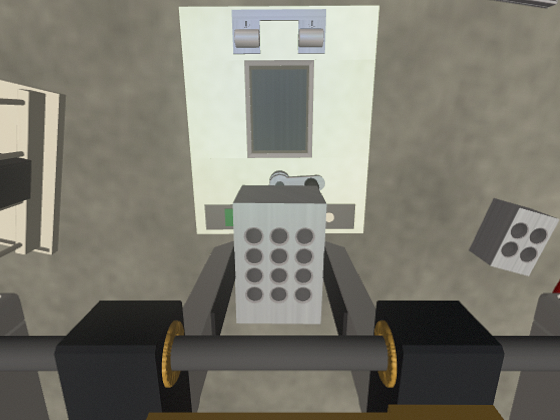

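The wrist picture shows the heater deck with corners at about (180,8), (378,6), (364,233) and (197,233). The well is at (246..313, 61..157), the hinge knuckles are at (247,38) and (311,38), and the latch arm runs right from its pivot at (279,180) to the knob at (312,183). The held block sits at (235..325, 200..323).

```bash
cat >> h.py <<'E'
def quad(m,eps=.03):
    k=max(cv2.findContours(m,cv2.RETR_EXTERNAL,cv2.CHAIN_APPROX_NONE)[0],key=cv2.contourArea); h=cv2.convexHull(k)
    a=cv2.approxPolyDP(h,eps*cv2.arcLength(h,True),True)[:,0].astype(float)
    k=k[:,0].astype(float); L=[]
    for i in range(len(a)):
        p,q=a[i],a[(i+1)%len(a)];d=(q-p)/np.linalg.norm(q-p);r=k-p;t=r@d;s=abs(r@[-d[1],d[0]])
        sel=k[(s<3)&(t>.12*np.linalg.norm(q-p))&(t<.88*np.linalg.norm(q-p))]
        L.append(cv2.fitLine(sel.astype(np.float32),cv2.DIST_HUBER,0,.01,.01).ravel())
    out=[]
    for i in range(len(L)):
        v,p=L[i-1][:2],L[i-1][2:];w,q=L[i][:2],L[i][2:]
        out.append(p+v*np.linalg.solve(np.c_[v,-w],q-p)[0])
    return np.array(out)
def edges(P): return [(np.linalg.norm(v).round(4),np.degrees(np.arctan2(v[1],v[0])).round(1)) for v in np.roll(P,-1,0)-P]
E
python3 - <<'E'
from h import *
import pickle
w,st=pickle.load(open("w2.pkl","rb"))
im=cv2.imread("pics/w2.png");g=cv2.cvtColor(im,cv2.COLOR_BGR2GRAY)
print(g[110,236:260],g[110,305:322],g[50:68,280],g[150:165,260])
m=cv2.inRange(g,200,255);m[240:]=0;m[:, :170]=0;m[:,390:]=0;m[205:]=0
q=quad(m,.04);print(q.round(1));P=np.array([onz(w,u,.085) for u in q]);print(P.round(4),edges(P))
m=cv2.inRange(g,0,190);m[:57]=0;m[165:]=0;m[:,:240]=0;m[:,320:]=0
q=quad(m);print(q.round(1));W=np.array([onz(w,u,.085) for u in q]);print(W.round(4),edges(W),W.mean(0))
q=rect(im,(225,200,330,330),165);B=np.array([onz(w,u,.23) for u in q]);print(q,B.round(4),edges(B),B.mean(0))
for u,z in [((247,38),.104),((311,38),.104),((279,180),.109),((312,183),.127)]: print(u,onz(w,u,z).round(4))
E
```

```text
[226 225 226 226 225 227 226 228 230 201 155 149 151 146 123 105 105 102
 100  98  99  99 100 101] [ 96 105 107 133 151 157 153 145 217 229 227 227 227 227 228 228 228] [227 228 227 228 229 228 228 227 229 233 146 140 144 147 144 153 109 107] [112 118 116 139 156 161 158 169 223 228 226 225 224 225 224]
[[378.    5.5]
 [364.1 203. ]
 [194.8 203. ]
 [178.8   7.4]]
[[ 0.6545 -0.0641  0.085 ]
 [ 0.4829 -0.0864  0.085 ]
 [ 0.4621  0.0806  0.085 ]
 [ 0.6321  0.103   0.085 ]] [(np.float64(0.173), np.float64(-172.6)), (np.float64(0.1683), np.float64(97.1)), (np.float64(0.1715), np.float64(7.5)), (np.float64(0.1685), np.float64(-82.4))]
[[313.4  60. ]
 [310.8 157. ]
 [247.4 157. ]
 [244.2  60. ]]
[[ 0.6059 -0.0163  0.085 ]
 [ 0.5214 -0.027   0.085 ]
 [ 0.5139  0.0331  0.085 ]
 [ 0.5983  0.0443  0.085 ]] [(np.float64(0.0852), np.float64(-172.8)), (np.float64(0.0606), np.float64(97.1)), (np.float64(0.0852), np.float64(7.5)), (np.float64(0.0611), np.float64(-82.9))] [0.55986179 0.00850817 0.085     ]
[[225.         328.99996948]
 [225.         200.        ]
 [328.99998474 200.        ]
 [328.99998474 328.99996948]] [[ 0.4294  0.025   0.23  ]
 [ 0.5093  0.0313  0.23  ]
 [ 0.5162 -0.0237  0.23  ]
 [ 0.4371 -0.037   0.23  ]] [(np.float64(0.0802), np.float64(4.5)), (np.float64(0.0555), np.float64(-82.9)), (np.float64(0.0802), np.float64(-170.4)), (np.float64(0.0625), np.float64(97.1))] [ 0.47302562 -0.00110366  0.23      ]
(247, 38) [0.6125 0.0413 0.104 ]
(311, 38) [ 0.6189 -0.0104  0.104 ]
(279, 180) [0.5001 0.001  0.109 ]
(312, 183) [ 0.5045 -0.0266  0.127 ]
```

```bash
python3 - <<'E'
from h import *
import pickle
w,st=pickle.load(open("w2.pkl","rb"))
im=cv2.imread("pics/w2.png");g=cv2.cvtColor(im,cv2.COLOR_BGR2GRAY)[205:322,238:322]
m=cv2.inRange(g,0,140);n,_,s,ce=cv2.connectedComponentsWithStats(m)
H=np.array([ce[i]+[238,205] for i in range(1,n) if 60<s[i,4]<500]);print(len(H))
T=np.array([onz(w,u,.2315) for u in H]);print(T.mean(0).round(4)); 
ang=cv2.fitLine(T[:,:2].astype(np.float32),cv2.DIST_L2,0,.01,.01).ravel();print(np.degrees(np.arctan2(ang[1],ang[0])))
r=R.from_rotvec(st['ee_rot']).as_matrix();print(np.degrees(np.arctan2(r[1,0],r[0,0])), "block in tool",(r.T@(T.mean(0)-st['ee_pos'])*1e3).round(1))
print("well in tool",(r.T@(np.r_[.5599,.0085,.085]-st['ee_pos'])*1e3).round(1))
c=cam("scene");print(tri((w,(279.2,107)),(c,np.array((411,284))*.7)))
print([tri((w,a),(c,np.array(b)*.7)) for a,b in [((378,5.5),(477,276)),((178.8,7.4),(383,226))][:1]])
E
```

```text
12
[ 0.4757 -0.0017  0.2315]
6.6164784
7.112809642344586 block in tool [-0.1  0.8 85.9]
well in tool [ 84.8   1.  232.3]
(array([0.56392427, 0.00953698, 0.08311364]), [np.float64(1.3409972819347555), np.float64(1.3409972819347364)])
[(array([ 0.65356791, -0.01117728,  0.20147986]), [np.float64(43.72006349234399), np.float64(43.720063492343876)])]
```

Call:
{"op": "servo_tool", "data": {"motion": [45,0,0,-0.7,40,80,0,20,-0.7,40,86,0,60,-0.7,40,86,0,100,-0.7,40,86,0,125,-0.7,40,86,0,133,-0.7,40,86,0,133,-0.7,40,86,0,133,-0.7,40]}}

```text
clock: 6.48
ee_pos: [0.5609, 0.0104, 0.186]
ee_rot: [3.134, 0.216, 0.001]
contact_force: [-4.1, 0.5, 3.5]
width: 0.523
```

```bash
python3 - <<'E'
from h import *
import pickle
st=manip.sense();w=cam("wrist");im=vision.snapshot("wrist");cv2.imwrite("pics/w3.png",im)
a=vision.snapshot("scene");b=vision.snapshot("side");print(st)
c=cam("scene");u,v=proj(c,(.56,.01,.1)).astype(int)
d=cam("side");p,q=proj(d,(.56,.01,.1)).astype(int);print(u,v,p,q)
f=lambda i,u,v:cv2.resize(i[max(0,v-60):v+60,max(0,u-67):u+67],(400,360))
cv2.imwrite("pics/m3.png",np.hstack([cv2.resize(im,(400,360)),f(a,u,v)]))
E
```

```text
{'clock': 6.475, 'joint_positions': array([-8.24158414e-02,  1.62515539e-01,  1.52091946e+00, -2.28375311e-04,
        1.45753369e+00,  1.35087953e+00]), 'dq': array([ 0.00196185,  0.00010073,  0.00139602, -0.0014248 , -0.00334376,
        0.00210778]), 'tau': array([  0.05161372, -34.6949029 , -29.44617569,   0.09557057,
        -1.42181106,   0.0392431 ]), 'ee_pos': array([0.56088115, 0.01040463, 0.18600906]), 'ee_rot': array([3.13385055e+00, 2.15834347e-01, 9.15171764e-04]), 'contact_force': array([-4.07907138,  0.46371534,  3.5207991 ]), 'wrist_torque': array([0.10952036, 0.91164324, 0.05449912]), 'width': 0.5233939090536823}
286 193 266 203
```

View pics/m3.png

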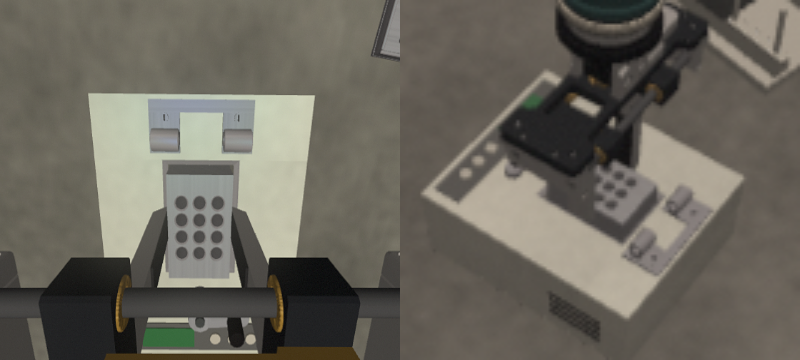

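The picture shows the block down inside the well mouth, with its far face just inside the well edge. The underside computes to 54 mm, which is home, so I let go.

Call:
{"op": "servo_tool", "data": {"motion": [0,0,-1,0,40,0,0,-1.5,0,70,0,0,-1.5,0,80,0,0,-1.5,0,80,0,0,-1.5,0,80,0,0,-1.5,0,80,0,0,-1.5,0,80]}}

```text
clock: 7.5
ee_pos: [0.5608, 0.0106, 0.1862]
ee_rot: [3.134, 0.216, 0.0]
contact_force: [-0.4, 0.8, 0.6]
width: 0.849
```

Call:
{"op": "servo_tool", "data": {"motion": [0,0,-20,0,80,-10,0,-50,0,60,-30,0,-85,10,30,-50,0,-100,20,30,-70,0,-100,30,30,-85,10,-100,40,30,-85,20,-100,45,30,-85,20,-100,45,30,-85,20,-100,45,30]}}

```text
clock: 8.62
ee_pos: [0.4794, -0.0206, 0.2861]
ee_rot: [-2.979, 0.998, 0.0]
contact_force: [-0.5, -0.3, 0.0]
width: 0.322
```

```bash
python3 - <<'E'
from h import *
import pickle
st=manip.sense();w=cam("wrist");im=vision.snapshot("wrist");cv2.imwrite("pics/w4.png",im)
pickle.dump((w,st),open("w4.pkl","wb"));print(st['clock'],st['ee_pos'],st['ee_rot'],st['contact_force'],st['width'])
cv2.imwrite("pics/scene4.png",vision.snapshot("scene"))
E
```

```text
8.625 [ 0.479364   -0.02062179  0.28613674] [-2.97879616e+00  9.97599237e-01  1.73063240e-04] [-0.54249636 -0.32214675  0.02349325] 0.32158910601914414
```

View pics/w4.png

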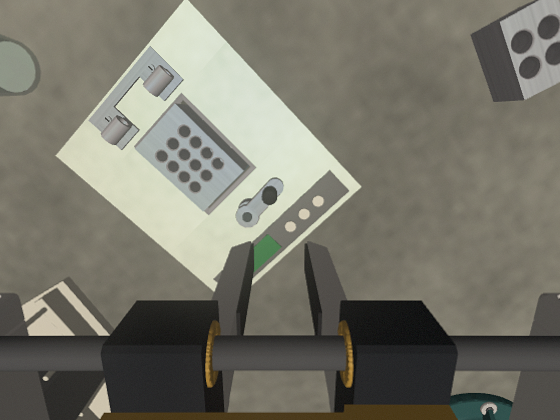

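The wrist picture shows the block seated in the well at (190,160), the latch knob's dark top at (269,196), the pivot at (248,216), and the knuckles at (158,80) and (116,128).

```bash
python3 - <<'E'
from h import *
import pickle
w,st=pickle.load(open("w4.pkl","rb"))
w2,_=pickle.load(open("w2.pkl","rb"))
im=cv2.imread("pics/w4.png");g=cv2.cvtColor(im,cv2.COLOR_BGR2GRAY)
def comp(box,lo,hi,amin,amax):
    x0,y0,x1,y1=box;n,_,s,ce=cv2.connectedComponentsWithStats(cv2.inRange(g[y0:y1,x0:x1],lo,hi))
    return [(ce[i]+[x0,y0]) for i in range(1,n) if amin<s[i,4]<amax]
k=comp((255,180,285,212),0,80,40,300);print("knob",k)
K=onz(w,k[0],.127);P=onz(w,(248,216.5),.109);print(K,P)
print("knob tri",tri((w,k[0]),(w2,(312,183)),(cam("scene"),np.array((368,263))*.7)))
H=np.array(comp((145,115,230,200),0,105,25,200));print(len(H),onz(w,H.mean(0),.101).round(4))
r=R.from_rotvec(st['ee_rot']).as_matrix();print("tool",(r.T@(K-st['ee_pos'])*1e3).round(1),r[:2,:2].round(3))
for u in [(158,80),(116,128)]: print(onz(w,u,.104).round(4))
E
```

```text
knob [array([269.38388626, 195.22748815])]
[ 0.50174216 -0.02896272  0.127     ] [ 0.49483063 -0.00071106  0.109     ]
knob tri (array([ 0.50166952, -0.02771227,  0.11971575]), [np.float64(1.2003345876129485), np.float64(1.4707632478301222), np.float64(0.28797704913484223)])
12 [0.5602 0.009  0.101 ]
tool [ 22.9  -6.8 159.1] [[ 0.798 -0.602]
 [-0.602 -0.798]]
[ 0.619  -0.0124  0.104 ]
[0.6128 0.0379 0.104 ]
```

Call:
{"op": "servo_tool", "data": {"motion": [23,-7,0,0,32,23,-7,30,0,32,23,-7,60,0,32,23,-7,75,0,32,23,-7,75,0,16,23,-7,75,0,16,23,-7,75,0,16], "newtons": 10}}

```text
clock: 9.6
ee_pos: [0.5026, -0.0292, 0.2127]
ee_rot: [-2.978, 0.999, -0.005]
contact_force: [0.2, 0.5, 0.7]
width: 0.172
```

Call:
{"op": "servo_tool", "data": {"motion": [4,-6,0,0,16,6,-13,0,0,16,6.5,-20,0,0,16,5,-28,0,0,16,1.5,-34,0,0,16,-1.5,-38,0,0,16,-3,-41,0,0,16,-3,-42,0,0,16,-3,-42,0,0,16]}}

```text
clock: 10.72
ee_pos: [0.5241, 0.0062, 0.2109]
ee_rot: [2.978, -1.0, -0.003]
contact_force: [-2.8, -2.6, 1.4]
width: 0.171
```

Call:
{"op": "servo_tool", "data": {"motion": [-3,2,-2,0,18,-3,2,-30,0,22,-3,2,-80,0,30,-20,-20,-120,-10,60,-50,-45,-150,-20,94,-80,-70,-170,-30,94,-110,-100,-170,-40,94,-140,-130,-170,-50,94,-180,-165,-170,-60,94,-222,-201,-170,-70,94], "newtons": 30}}

```text
clock: 11.98
ee_pos: [0.4686, 0.3024, 0.3815]
ee_rot: [-3.009, -0.898, -0.003]
contact_force: [1.0, 0.2, -0.2]
width: 0.991
```

Call:
{"op": "servo_tool", "data": {"motion": [0,0,0,-10,94,0,0,0,-20,94,0,0,0,-30,94,0,0,0,-40,94,0,0,0,-50,94,0,0,0,-53,94,0,0,0,-53,94,0,0,0,-53,94]}}

```text
clock: 12.98
ee_pos: [0.469, 0.3006, 0.3813]
ee_rot: [-2.3, -2.14, -0.001]
contact_force: [-0.0, -1.0, 0.3]
width: 1.0
```

```bash
python3 - <<'E'
from h import *
import pickle
st=manip.sense();w=cam("wrist");im=vision.snapshot("wrist");cv2.imwrite("pics/w5.png",im)
pickle.dump((w,st),open("w5.pkl","wb"));print(st['clock'],st['ee_pos'],st['ee_rot'],st['contact_force'],st['width'],st['joint_positions'])
a=vision.snapshot("scene");cv2.imwrite("pics/scene5.png",a)
cv2.imwrite("pics/m5.png",np.hstack([cv2.resize(im,(480,360)),cv2.resize(a[140:260,215:322],(320,360))]))
E
```

```text
12.975 [0.46901832 0.30062577 0.38126087] [-2.29999143e+00 -2.13952556e+00 -1.11622751e-03] [-0.02091154 -1.00406703  0.30676931] 1.0000228210979771 [4.67990306e-01 1.01365677e-01 1.20112179e+00 5.33240248e-04
 1.83851397e+00 5.40389845e-01]
```

View pics/m5.png

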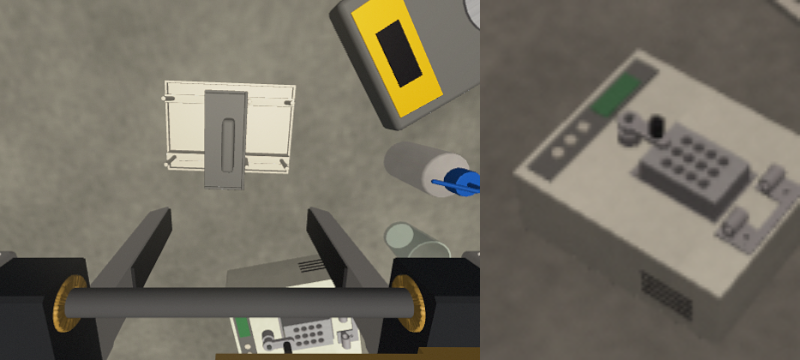

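The wrist picture (left, 480 px wide) shows the hood's top at (205..247, 90..188) with its tab at (228,145), the fingers to either side below it, and the rack around it. The scene crop shows the latch over the front of the seated block.

```bash
python3 - <<'E'
from h import *
import pickle
w,st=pickle.load(open("w5.pkl","rb"))
im=cv2.imread("pics/w5.png");g=cv2.cvtColor(im,cv2.COLOR_BGR2GRAY)
print(g[170,232:300]); print(g[95:115,262],g[205:228,262],g[130:145,266])
x0,y0,x1,y1=225,95,300,230
m=cv2.inRange(g,0,135);m[:95]=0;m[229:]=0;m[:,:225]=0;m[:,300:]=0
cv2.imwrite("pics/mm.png",np.hstack([cv2.resize(im[90:235,185:360],None,fx=2.2,fy=2.2,interpolation=cv2.INTER_CUBIC),cv2.cvtColor(cv2.resize(m[90:235,185:360],None,fx=2.2,fy=2.2),cv2.COLOR_GRAY2BGR)]))
E
```

```text
[218 217 217 217 219 224 151 122 125 124 127 126 127 126 126 125 127 126
 125 127 126 127 125 125 127 128  89  91 106 116 122 124 123 123 125 127
 127 126 118 105  77 100 126 128 127 126 127 129 128 129 127  90 114 122
 140 212 222 220 219 220 219 219 220 221 220 221 220 220]
[136 203 228 201 223 225 225 224 225 230 172 131 125 105 114 131 133 132
 131 131] [119 120 120 120 119 120 121 120 117 118 119 119 121  83 122 113 126 129
 128 128 128 127 127] [130 130 131 131 132 130 133 110  80  77 100 113 121 128 127]
```

View pics/mm.png

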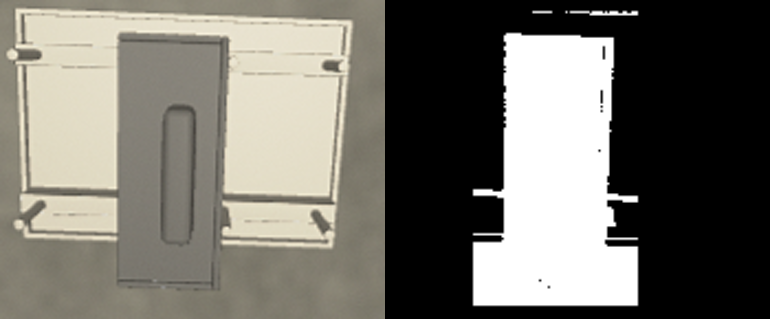

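```bash
python3 - <<'E'
from h import *
import pickle
w,st=pickle.load(open("w5.pkl","rb"))
f=lambda cx,cy:np.array([185+cx/2.2,90+cy/2.2])
T=onz(w,f(179,174),.184);print("tab",T,[onz(w,f(*u),.184).round(4) for u in[(163,174),(196,174),(179,104),(179,244)]])
Q=np.array([onz(w,f(*u),.154) for u in[(118,36),(118,281),(213,284),(220,38)]]);print(Q.round(4),edges(Q),Q.mean(0))
l,r_=onz(w,(238.3,170),.154),onz(w,(283.3,170),.154);print("hood top x",l,r_,onz(w,(286,170),.154))
k=np.array([onz(w,f(*u),.0) for u in[(16,9),(352,20),(333,247),(20,236)]]);print("rack",k.round(3),edges(k),k.mean(0))
c=cam("scene");print("tab tri",tri((w,f(179,174)),(c,np.array((488,127.5))*.7)))
R_=R.from_rotvec(st['ee_rot']).as_matrix();print("tool",(R_.T@(T-st['ee_pos'])*1e3).round(1),np.degrees(np.arctan2(R_[1,0],R_[0,0])))
a=cv2.imread("pics/scene0.png")[75:165,290:380];b=cv2.imread("pics/scene5.png")[75:165,290:380]
cv2.imwrite("pics/h.png",np.hstack([cv2.resize(a,(400,400),interpolation=cv2.INTER_CUBIC),cv2.resize(cv2.imread("pics/scene5.png")[160:230,240:310],(400,400),interpolation=cv2.INTER_CUBIC)]))
E
```

```text
tab [0.46156341 0.3365397  0.184     ] [array([0.4553, 0.337 , 0.184 ]), array([0.4682, 0.3361, 0.184 ]), array([0.4638, 0.3632, 0.184 ]), array([0.4592, 0.3084, 0.184 ])]
[[0.4398 0.3903 0.154 ]
 [0.4287 0.2855 0.154 ]
 [0.4713 0.281  0.154 ]
 [0.4815 0.3865 0.154 ]] [(np.float64(0.1054), np.float64(-96.1)), (np.float64(0.0428), np.float64(-6.0)), (np.float64(0.106), np.float64(84.5)), (np.float64(0.0418), np.float64(174.8))] [0.45530792 0.33581139 0.154     ]
hood top x [0.43339222 0.33286277 0.154     ] [0.47606337 0.32979386 0.154     ] [0.47862374 0.3296095  0.154     ]
rack [[0.362 0.415 0.   ]
 [0.566 0.394 0.   ]
 [0.551 0.251 0.   ]
 [0.344 0.274 0.   ]] [(np.float64(0.2047), np.float64(-5.9)), (np.float64(0.1434), np.float64(-95.9)), (np.float64(0.208), np.float64(173.8)), (np.float64(0.1423), np.float64(82.7))] [0.45551085 0.3336794  0.        ]
tab tri (array([0.4615888 , 0.33493332, 0.17158861]), [np.float64(0.7247582972751561), np.float64(0.7247582972751162)])
tool [ 35.1 -10.1 197.3] 85.85990790335256
```

View pics/h.png

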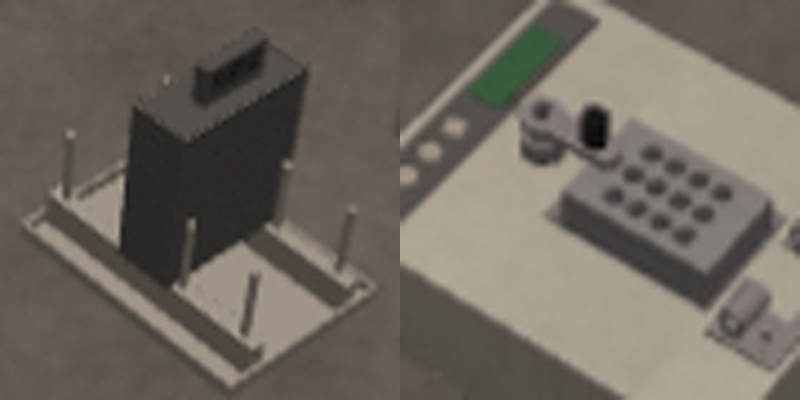

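The left crop shows the hood in the rack with its closed flat back facing world +x. The right crop shows the latch arm over the front of the block with the knob at its edge, so it is shut.

Call:
{"op": "servo_tool", "data": {"motion": [20,-6,10,1.6,94,35,-10,40,1.6,70,35,-10,80,1.6,60,35,-10,110,1.6,60,35,-10,122,1.6,60,35,-10,122,1.6,60]}}

```text
clock: 13.82
ee_pos: [0.4615, 0.336, 0.2587]
ee_rot: [-2.329, -2.108, 0.002]
contact_force: [0.2, -0.2, 0.3]
width: 0.639
```

Call:
{"op": "servo_tool", "data": {"motion": [0,0,0,0,5,0,0,0,0,5,0,0,0,0,5,0,0,0,0,5,0,0,0,0,5,0,0,0,0,5,0,0,0,0,5,0,0,0,0,5], "newtons": 40}}

```text
clock: 14.82
ee_pos: [0.4616, 0.3361, 0.2591]
ee_rot: [-2.329, -2.108, 0.0]
contact_force: [0.5, 0.4, 1.0]
width: 0.125
```

```bash
python3 - <<'E'
from h import *
st=manip.sense();print(st)
E
```

```text
{'clock': 14.825, 'joint_positions': array([ 5.30040564e-01,  1.46029505e-01,  1.39203111e+00, -1.85641249e-05,
        1.60367363e+00,  6.29636528e-01]), 'dq': array([-0.00026579,  0.00032058, -0.0014504 ,  0.00104982,  0.00036591,
       -0.0005945 ]), 'tau': array([-9.12072114e-02, -3.62301707e+01, -3.00746119e+01,  1.65910902e-02,
       -1.00171370e-01, -2.57052692e-03]), 'ee_pos': array([0.46155929, 0.33605654, 0.25909847]), 'ee_rot': array([-2.32925789e+00, -2.10810212e+00,  2.23680916e-04]), 'contact_force': array([0.47071398, 0.42592812, 0.95206407]), 'wrist_torque': array([-0.04997001, -0.03329274,  0.03432232]), 'width': 0.12450131564701714}
```

Call:
{"op": "servo_tool", "data": {"motion": [0,0,-15,0,5,0,0,-45,0,5,0,0,-80,0,5,0,0,-115,0,5,0,0,-135,0,5,0,0,-140,0,5,0,0,-140,0,5]}}

```text
clock: 15.7
ee_pos: [0.4616, 0.336, 0.3989]
ee_rot: [2.329, 2.108, -0.001]
contact_force: [-0.7, 0.1, -1.9]
width: 0.126
```

```bash
python3 - <<'E'
from h import *
import pickle
st=manip.sense();print(st['clock'],st['ee_pos'],st['contact_force'],st['wrist_torque'],st['width'])
r=R.from_rotvec(st['ee_rot']).as_matrix();print(r.round(4))
for t in [(.46,.03,.40),(.6343,.0179,.40)]: print((r.T@(np.array(t)-st['ee_pos'])*1e3).round(1))
w,_=pickle.load(open("w5.pkl","rb"));print("bottle",onz(w,(467,187),0),"beaker",onz(w,(465,275),0))
im=cv2.imread("pics/w5.png");g=cv2.cvtColor(im,cv2.COLOR_BGR2GRAY)[370:405,325:392]
n,_,s,ce=cv2.connectedComponentsWithStats(cv2.inRange(g,0,110));H=np.array([ce[i]+[325,370] for i in range(1,n) if 8<s[i,4]<120]);print(H.round(1))
print(onz(w,H.mean(0),.101))
E
```

```text
15.7 [0.46159154 0.33601454 0.39892335] [-0.67325959  0.09363467 -1.93629877] [-0.03855536 -0.05903059 -0.01963863] 0.12565221726841494
[[ 9.95e-02  9.95e-01 -2.00e-04]
 [ 9.95e-01 -9.95e-02 -3.00e-04]
 [-3.00e-04 -2.00e-04 -1.00e+00]]
[-304.7   28.9   -1. ]
[-299.3  203.5   -1. ]
bottle [0.7391426  0.26078145 0.        ] beaker [0.74813296 0.11947302 0.        ]
[[371.6 380.1]
 [354.1 383. ]
 [362.6 381.4]
 [345.4 384.6]
 [372.8 388.4]
 [355.5 391.3]
 [364.4 389.7]
 [346.7 392.5]
 [333.7 394.9]
 [374.1 396.5]
 [356.8 399.2]
 [365.4 397.7]
 [334.3 401.6]
 [348.4 400.6]]
[0.55488071 0.00928944 0.101     ]
```

Call:
{"op": "servo_tool", "data": {"motion": [-20,1,0,0,5,-55,4,0,0,5,-90,8,0,-2,5,-130,12,0,-4,5,-170,16,0,-6,5,-210,20,0,-8,5,-250,24,0,-10,5,-285,27,0,-12,5,-300,29,0,-13,5,-304,29,0,-13,5]}}

```text
clock: 16.95
ee_pos: [0.4594, 0.0291, 0.3982]
ee_rot: [-2.078, -2.354, 0.002]
contact_force: [-0.1, 0.3, -2.4]
width: 0.123
```

```bash
python3 - <<'E'
from h import *
st=manip.sense();print(st['clock'],st['ee_pos'],st['contact_force'],st['width'])
r=R.from_rotvec(st['ee_rot']).as_matrix();print(r.round(4),np.degrees(np.arctan2(r[1,0],r[0,0])))
print((r.T@(np.array((.6343,.0179,.355))-st['ee_pos'])*1e3).round(1))
E
```

```text
16.95 [0.45941435 0.02909681 0.39819486] [-0.11043931  0.27973304 -2.40388514] 0.12322140282914688
[[-1.240e-01  9.923e-01 -1.900e-03]
 [ 9.923e-01  1.240e-01 -3.000e-04]
 [-0.000e+00 -1.900e-03 -1.000e+00]] 97.12288362424418
[-32.8 172.2  42.9]
```

Call:
{"op": "servo_tool", "data": {"motion": [-4,20,0,0,5,-10,50,0,0,5,-17,85,0,0,5,-24,120,0,0,5,-30,150,0,0,5,-33,168,10,0,5,-33,172,25,0,5,-33,172,33,0,5,-33,172,33,0,5,-33,172,33,0,5]}}

```text
clock: 18.2
ee_pos: [0.6345, 0.0199, 0.3672]
ee_rot: [2.075, 2.357, 0.001]
contact_force: [-0.9, -0.3, -1.4]
width: 0.124
```

```bash
python3 - <<'E'
from h import *
import pickle
st=manip.sense();w=cam("wrist");im=vision.snapshot("wrist");a=vision.snapshot("scene");b=vision.snapshot("side")
print(st['clock'],st['ee_pos'],st['contact_force'],st['wrist_torque'],st['width'])
r=R.from_rotvec(st['ee_rot']).as_matrix();print(r.round(4),np.degrees(np.arctan2(r[1,0],r[0,0])))
print((r.T@(np.array((.6343,.0179,.339))-st['ee_pos'])*1e3).round(1))
for n,i in(("w6",im),("scene6",a),("side6",b)): cv2.imwrite(f"pics/{n}.png",i)
pickle.dump((w,st),open("w6.pkl","wb"))
z=lambda n,i:(lambda u:cv2.resize(i[u[1]-55:u[1]+55,u[0]-55:u[0]+55],(260,400),interpolation=cv2.INTER_CUBIC) if 0 else cv2.resize(i[u[1]-70:u[1]+50,u[0]-40:u[0]+40],(260,390),interpolation=cv2.INTER_CUBIC))(proj(cam(n),(.617,.016,.11)).astype(int))
cv2.imwrite("pics/m6.png",np.hstack([cv2.resize(im[:,100:460],(280,390)),z("scene",a),z("side",b)]))
E
```

```text
18.2 [0.63446408 0.01986386 0.36718392] [-0.9092899  -0.29051559 -1.42600965] [-0.01691445 -0.07045165  0.00739575] 0.12448415602424262
[[-1.270e-01  9.919e-01  1.300e-03]
 [ 9.919e-01  1.270e-01 -2.000e-04]
 [-3.000e-04  1.300e-03 -1.000e+00]] 97.29803807294101
[-1.9 -0.4 28.2]
```

View pics/m6.png

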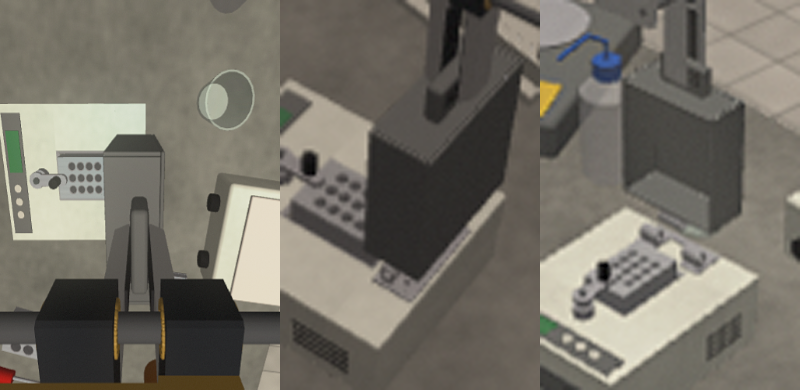

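The hood is over the hinge, hollow side to the well. In the side crop both fixed knuckles are visible at (655,232) and (698,258), with the steel tube at about (685,225) above and between them. The latch arm lies over the block.

Call:
{"op": "servo_tool", "data": {"motion": [-2,0,4,0,5,-2,0,10,0,5,-2,0,16,0,5,-2,0,22,0,5,-2,0,25,0,5,-2,0,28,0,5,-2,0,28,0,5,-2,0,28,0,5]}}

```text
clock: 19.35
ee_pos: [0.6353, 0.0178, 0.3385]
ee_rot: [2.075, 2.358, 0.0]
contact_force: [-0.0, -0.1, -1.3]
width: 0.124
```

```bash
python3 - <<'E'
from h import *
import pickle
st=manip.sense();w=cam("wrist");im=vision.snapshot("wrist");a=vision.snapshot("scene");b=vision.snapshot("side")
for k in range(3):
    s=manip.sense();print(s['clock'],s['ee_pos'],s['contact_force'],s['wrist_torque'],s['width']);vision.snapshot("side")
for n,i in(("w7",im),("scene7",a),("side7",b)): cv2.imwrite(f"pics/{n}.png",i)
pickle.dump((w,st),open("w7.pkl","wb"))
u=proj(cam("side"),(.617,.016,.097)).astype(int);print(u)
cv2.imwrite("pics/m7.png",cv2.resize(b[u[1]-35:u[1]+25,u[0]-40:u[0]+40],(800,600),interpolation=cv2.INTER_CUBIC))
g=cv2.cvtColor(im,cv2.COLOR_BGR2GRAY)
n,_,s,ce=cv2.connectedComponentsWithStats(cv2.inRange(g[160:225,170:240],0,120));H=np.array([ce[i]+[170,160] for i in range(1,n) if 15<s[i,4]<150]);print(H.round(1),[s[i,4] for i in range(1,n)])
E
```

```text
19.5 [0.63532011 0.01774187 0.33843634] [-0.00302338  0.15876677 -1.96468637] [-0.0322314  -0.08900197 -0.00398341] 0.12374710985813149
19.55 [0.63529701 0.0177625  0.33839228] [ 0.57860328  0.70537252 -3.14387293] [-0.04123638 -0.08710028 -0.00154362] 0.12508034079653207
19.6 [0.63527979 0.01775597 0.33835403] [ 0.36342699  0.19957861 -2.45257854] [-0.01567232 -0.09656098  0.01284007] 0.12524496736881888
[279 195]
[[184.1 182. ]
 [196.1 182. ]
 [208.1 182. ]
 [220.1 181.9]
 [174.8 194.7]
 [185.1 195.6]
 [197.1 195.6]
 [209.1 195.6]
 [221.  195.5]
 [186.4 208.9]
 [198.2 208.8]
 [210.1 208.9]
 [221.8 208.8]] [np.int32(639), np.int32(65), np.int32(65), np.int32(66), np.int32(65), np.int32(22), np.int32(62), np.int32(62), np.int32(62), np.int32(60), np.int32(60), np.int32(61), np.int32(61), np.int32(60)]
```

View pics/m7.png

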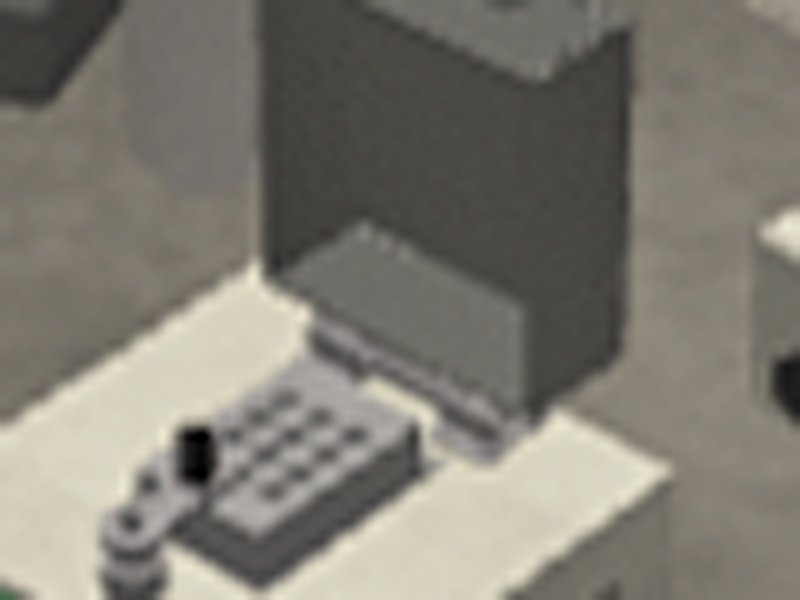

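The side crop shows the hood's tube sitting between the two fixed knuckles with no visible step. The force reads only the hood's weight. I check the fore-aft position against the block holes, and the height by feeling for the leaf stop.

```bash
python3 - <<'E'
from h import *
import pickle
w,st=pickle.load(open("w7.pkl","rb"));im=cv2.imread("pics/w7.png");g=cv2.cvtColor(im,cv2.COLOR_BGR2GRAY)
H=np.array([[184.1,182],[196.1,182],[208.1,182],[220.1,181.9],[185.1,195.6],[197.1,195.6],[209.1,195.6],[221,195.5],[186.4,208.9],[198.2,208.8],[210.1,208.9],[221.8,208.8]])
B=onz(w,H.mean(0),.101);a=np.radians(7.3);X=np.array([np.cos(a),np.sin(a),0]);print("block",B,"hinge from block",B+58*X/1e3, "hood origin",st['ee_pos']-17e-3*X)
P=[onz(w,u,.101) for u in H];print([np.degrees(np.arctan2(*(P[i+3]-P[i])[[1,0]])).round(1) for i in(0,4,8)])
E
```

```text
block [0.56028014 0.01004239 0.101     ] hinge from block [0.61781002 0.01741214 0.101     ] hood origin [0.61844411 0.01561925 0.33846463]
[np.float64(7.5), np.float64(7.5), np.float64(7.5)]
```

Call:
{"op": "servo_tool", "data": {"motion": [0,0,1,0,5,0,0,2,0,5,0,0,3,0,5,0,0,3,0,5,0,0,3,0,5]}}

```text
clock: 20.27
ee_pos: [0.6352, 0.0178, 0.3351]
ee_rot: [-2.076, -2.358, 0.0]
contact_force: [-0.6, 0.2, -1.9]
width: 0.124
```

Call:
{"op": "servo_tool", "data": {"motion": [0,0,1,0,5,0,0,1,0,5,0,0,1,0,5]}}

```text
clock: 20.65
ee_pos: [0.6353, 0.0178, 0.3349]
ee_rot: [2.075, 2.357, 0.001]
contact_force: [-0.5, -0.7, 1.1]
width: 0.122
```

Call:
{"op": "servo_tool", "data": {"motion": [0,0,1,0,5,0,0,1,0,5,0,0,1,0,5]}}

```text
clock: 21.02
ee_pos: [0.6353, 0.0178, 0.3348]
ee_rot: [2.074, 2.357, 0.002]
contact_force: [-1.1, -0.2, 5.2]
width: 0.126
```

Call:
{"op": "servo_tool", "data": {"motion": [0.5,0,-2,0,5,0.5,-0.7,-4,0,5,0.5,-0.7,-5.5,0,5,0.5,-0.7,-5.5,0,5,0.5,-0.7,-5.5,0,5,0.5,-0.7,-5.5,0,5,0.5,-0.7,-5.5,0,5,0.5,-0.7,-5.5,0,5]}}

```text
clock: 22.02
ee_pos: [0.6345, 0.0182, 0.3387]
ee_rot: [2.076, 2.358, -0.0]
contact_force: [-0.3, -0.4, -2.7]
width: 0.127
```

```bash
python3 - <<'E'
from h import *
F=[]
for k in range(6):
    s=manip.sense();F.append(s['contact_force']);vision.snapshot("side")
print(s['clock'],s['ee_pos'],np.mean(F,0),s['width'],s['dq'].round(4))
E
```

```text
22.275 [0.63451431 0.01813804 0.33867168] [-0.05034337 -0.11531999 -2.22229501] 0.12116305325598056 [-0.0026 -0.0004 -0.0009 -0.0003  0.0011 -0.0004]
```

```bash
python3 -c "
from bench import workorder;print(workorder.job_done())"
```

```text
the job is handed in; nothing more can be done
None
```

The heater is reassembled up to the pin: the block is home in the well and let go, the latch is shut over it, and the gripper is holding the hood lined up at the hinge. I handed the job in at about 22 s on the clock; no verdict comes back.

What the last checks showed:
- **Block:** its underside worked out at about 54 mm above the bench, against 55 mm when fully home. Four wrist views put its centre within about 1.5 mm of the well centre.
- **Latch:** I pushed the knob until it met the stop, with about 4 N of reaction. The later views show the arm over the block.
- **Hood height:** I lowered it until the leaf touched the fixed knuckles, with the tool at 334.9 mm. I then raised it to 338.7 mm, so the bore is within about 0.5 mm of the hinge line.
- **Hood fore-aft and along the hinge:** I estimate it within about 1 to 1.5 mm. The separate hinge-line estimates differed among themselves by 1 to 2 mm. I did not measure the bore itself after the final 0.7 mm shift.
- **Load on the heater:** the wrist reads 2.2 N downwards, roughly the hood's own weight of about 1.9 N, so it is not resting on the heater.

One planning slip: I misjudged the tool height for lowering the block, so what I meant as a stop above the well mouth seated it instead. It went in cleanly with about 7 N of pressing force. A few early rough measurements, made from hand-read pixels in the scene picture, were several millimetres off and I did not use them. I saw no contact with any bystander.

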